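# Press a bush home with one turn of the screw press

## Robot

A 6-joint arm with a two-finger parallel gripper is mounted at the origin on a cart in front of the work surface, level with it; the furniture and walls round the work are solid. World frame = base frame: x ahead of the robot, y to its left, z up, the work surface at z = 0. Lengths are in m, angles in degrees, forces in N, time in s.
With the tool pointing down it reaches from about 0.35 to 0.875 m from the base axis. Payload 4.2 kg.
Tool frame: the origin (TCP) lies on the centre line of the jaws, within the pads' length; the fingertips stand 19 mm ahead of it and the grasp point (between the pads) is the TCP; z points along the fingers, y is the line along which they close (so a half turn about z gives the same grasp; the last joint's range is limited). The gripper opens to 87 mm and grips with 3 to 60 N. Pads are 19 mm wide; open, the fingers measure 117 mm over their backs; the gripper's body (75 mm by 190 mm) begins 51 mm behind the grasp point.
Start: joints at [-56.631, 22.042, 0.453, 0, -68.411, -14.817], TCP at [0.199, -0.592, 0.242] pointing down, gripper open.
Joint ranges: [-179.83, 179.83], [-69.29, 118.12], [-61.27, 80.66], [-181.25, 117.63], [-171.15, -9.14], [-177.46, 177.46]. Speed limits (degrees/s): [159.86, 159.86, 180, 180, 180, 180].

## Interface

Orientations are given as a 3x3 rotation matrix whose columns are the frame's x, y, z axes.
In Python, from station import sense, capture, finish_job, search_frame, masks_of gives the robot as it stands.
- The arm moves only by the tool drive_tool, never from a script. Its argument "rows" is a list of rows, each a list of 7 numbers: the opening in per cent of the stroke, from 0 (shut) to 100 (fully open), then the shift along the world's x, y, z in mm, then the turn, a rotation vector about the world's x, y, z in rad. In form: [[fingers, dx, dy, dz, wx, wy, wz], ...]. A call has 1 to 5 rows; each row shifts and turns the commanded pose from where the row before left it; what a row does not reach is not made up. A row lasts 1/12 s, in which the tool goes at most 41.7 mm and 7.16 degrees, less where a joint would pass 70% of its speed; a pose out of reach is approached as far as the arm can. A call is refused whole if a number of a shift passes 41.7 or a number of a turn 0.125, either way. A call with a gripper value outside its range is refused whole. The fingers move at their own pace and stop on an object; the grip force is fixed at half the most. Time passes only in rows, so rows that do not move let the fingers close. It gives the time, the measured TCP pose, the force, the opening and the grip force at its end, in the units of the state.
- sense(): the state, without advancing time (a new reading comes with each control period).
- capture(name): name is "scene" or "top" or "wrist"; returns a dict with "frame" (420x560x3 uint8, red, green, blue), "z_map" (420x560 float32, m along the optical axis (not along the pixel's ray), 0 where there is no reading), "fx", "fy", "cx", "cy" (pixels), "distortion" ([k1, k2, p1, p2, k3] as OpenCV has them; the pictures are not rectified), "R" (3x3) and "t" (3): a world point X has camera coordinates R X + t; the wrist camera has in their place "T_tool_cam" (4x4, takes a point from camera to tool coordinates, whose origin is the TCP and whose axes are the flange's). Camera axes: x right, y down, z forward; pixel columns grow to the right and rows downward; lengths in m; the calibration is good to about 2 mm. A picture is of the moment at which its call begins: read the wrist's pose just before it.
- finish_job(): hands the job in; it is judged then, once.
Trained networks look in a picture, given as the dict that the camera call returned (one of the last four; its "shot" number tells which), for a name from the list of things; names that differ only in an ending like _2 or _b are one class to them, and where a whole thing is asked for, a point or a joint stands for the part that bears it (a point fixed in the world has none). Each returns a list of dicts, best first, with "p" (0 to 1); they miss things now and then, are a little off and sometimes report something else, mostly with a low value. They report only what shows in the picture. A call takes as long as a camera call.
- search_frame(label, picture): "xy" ([column, row] in pixels, amid what is visible of it).
- masks_of(label, picture): "region" (420x560 bool, what is visible of it) and "xy" ([column, row] in pixels, amid what is visible of it).
The state is a dict: "time_s": time; "joints": joint angles; "joint_velocities": joint speeds; "effort": joint torques, N m; "tcp_pos": TCP position; "ee_rot": TCP orientation; "wrist_force": force on the tool from outside, world axes, zero at the start; "moment": the same for the moment, N m; "gripper_width": opening from 0.0 (shut) to 1.0 (fully open); "gripper_force": force on a finger pad.
Only numpy, scipy, OpenCV 4.12 (cv2) and the standard library are available. Lean on these libraries where they do the work, as an engineer would, in place of code of your own. Each camera call takes 0.05 s, during which the arm holds its last target. There are 200 camera calls.

## Task

The little screw press is set up to press the brass bush into the nickel microphone mount. With the fingers shut, use their tips to push the loaded carrier by its upturned end plate in under the ram until it meets its stop, then push the hand wheel round clockwise (seen from above) by its upright handle through exactly one full turn, so that the handle is back where it began and the bush is home, and come away clear. Only push: do not grip the handle or pinch the end plate, and leave the slim microphone, its sleeve, the brass tube and the yellow-ended screwdriver where they are.

Things in the scene. Friction and masses are not known exactly. Their poses are not given: they have to be found in the camera images.
- press: Grey cast bench screw press, C-shaped, bolted down. Origin on the bench (z = 0) straight under the ram and wheel axis; its +x points to the column at the back, its +y to the closed end of the slideway with the stop, its -y along the slideway to the open end, where the carrier stands out. Base 16 mm thick; slideway 86 mm wide, with steel rails up to 29 mm high, from y = -238 to +62 mm; overarm and column 46 mm wide, up to 141 mm high, column as far back as x = +100 mm.
- carrier (a joint): Steel carrier in the slideway: metres that it still stands out from its stop along the press's -y (0 = fully in against the stop, the bush then exactly under the ram; starts at 0.055 to 0.080). It needs a push of about 2 N and stays where it is left; the stop is hard.
- push_plate (a point): Middle of the outer face of the carrier's upturned end plate (52 mm wide along the press's x, 10 mm thick, top 60.5 mm above the bench, this point 44.5 mm above it). Its outer face looks along the press's -y: push on it towards the press's +y. When the carrier is home this point lies 155 mm from the wheel axis.
- wheel (a joint): Turning angle of the hand wheel in rad; grows as the wheel turns clockwise seen from above, which drives the ram down 6 mm a turn (the wheel and its handle sink with it). Starts anywhere from -0.25 to 0.25; one full turn adds 6.283. Turning takes about 2 N at the handle; the wheel stays where it is left and does not run on.
- handle (a point): Centre, on its axis, of the upright black handle that stands on the wheel's rim, 56 mm from the wheel axis: a vertical revolving grip 16 mm in diameter and 39 mm tall, its foot 19.5 mm below this point and its top 19.5 mm above (foot about 0.178 m above the bench at the start). The rim and its three spokes lie below the grip's foot: their upper sides are 20 mm or more below this point. The handle's boss beside the rim is 20 mm wide and ends at the grip's foot.
- wheel_hub (a point): Point on the wheel's vertical axis at the height of the handle's centre. The rim is 125 mm across outside; the hub with its cap nut is 34 mm across and ends 8 mm below this point.
- bush (a joint): Metres that the bush has been pressed into the mount: 0 at the start, 0.0043 to 0.0047 after exactly one turn.
- bush_top (a point): Centre of the top face of the flanged brass bush (flange 21 mm across, 3 mm thick), which stands in the bore of the nickel mount (32 mm across, 28 mm tall) in the carrier's nest. At the start its flange stands 4.8 mm clear of the mount's top face.
- copper_mic: Slim microphone with a copper grille, its sleeve off, standing upright, 46 mm across and 206 mm tall; origin under its foot. Leave it alone.
- mic_sleeve: Black tubular sleeve of that microphone, with a brown cap, standing, 36 mm across and 104 mm tall; origin under its foot. Leave it alone.
- spare_tube: Brass tube standing on end, 20 mm across and 123 mm tall; origin under its foot. Leave it alone.
- driver_yellow: Precision screwdriver, black and yellow handle, lying in front of the press, 13 x 140 x 15 mm, long along its own y; origin under its middle. Leave it alone.

How it is judged:
By the outcome, as a careful person would: the job done as asked, in the order asked, and still so for the second after the job is handed in, with the robot touching nothing.
It also fails if it takes over 67 s, if anything falls off the work surface, if the arm or the gripper's body presses on something with over 40 N, if the wrist force passes 120 N, or if a joint passes its speed limit or range.

## Working session

There is one attempt and no reset: what is moved stays moved. The work goes in short steps, Python scripts to look and compute and a tool call to move; the robot and the scene stay as the last step left them, time stands still between calls to the robot, and variables do not carry over. Pictures are saved under pics/ and viewed, at most 10 in all, crops included, and the job is handed in when it is done.

Besides the shell and the picture viewer there is one more tool, called by a JSON object that holds its "method" and its "body". drive_tool: Moves the arm, as the interface text tells. Its arguments: {"type":"object","properties":{"rows":{"type":"array"}},"required":["rows"]}

```bash
mkdir -p pics; cat > h.py <<'E'
import numpy as np,cv2
from station import *
def world(c,uv,z,Rw=None,tw=None):
    K=np.array([[c['fx'],0,c['cx']],[0,c['fy'],c['cy']],[0,0,1]])
    p=cv2.undistortPoints(np.array(uv,float).reshape(-1,1,2),K,np.array(c['distortion'])).reshape(-1,2)
    X=np.c_[p,np.ones(len(p))]*np.array(z).reshape(-1,1)
    return (X-np.array(c['t']))@np.array(c['R'])
def proj(c,X):
    K=np.array([[c['fx'],0,c['cx']],[0,c['fy'],c['cy']],[0,0,1]])
    return cv2.projectPoints(np.array(X,float).reshape(-1,1,3),cv2.Rodrigues(np.array(c['R']))[0],np.array(c['t'],float),K,np.array(c['distortion']))[0].reshape(-1,2)
def cloud(c,m):
    v,u=np.nonzero(m&(c['z_map']>0)); return world(c,np.c_[u,v],c['z_map'][v,u])
E
python3 - <<'E'
from h import *
s=sense();print(s['time_s'],s['tcp_pos'],s['gripper_width'])
for n in ['scene','top']:
    c=capture(n);cv2.imwrite(f'pics/{n}0.png',c['frame'][:,:,::-1])
    np.savez(f'{n}0.npz',**{k:v for k,v in c.items()})
    for l in ['press','push_plate','handle','wheel_hub','bush_top','copper_mic','mic_sleeve','spare_tube','driver_yellow']:
        r=masks_of(l,c)
        for d in r[:1]:
            P=cloud(c,d['region'])
            if len(P): print(n,l,round(d['p'],2),np.round(d['xy']),len(P),np.round(np.median(P,0),3),np.round(np.percentile(P,3,axis=0),3),np.round(np.percentile(P,97,axis=0),3))
E
```

```text
0.0 [ 0.19871172 -0.59198456  0.24044623] 1.0034519760696676
scene press 0.92 [303. 230.] 7500 [ 0.539 -0.079  0.033] [ 0.484 -0.288  0.01 ] [ 0.636 -0.023  0.183]
scene push_plate 0.69 [339. 222.] 1261 [ 0.523 -0.212  0.03 ] [ 0.496 -0.292  0.024] [ 0.545 -0.089  0.075]
scene handle 0.94 [308. 206.] 1507 [ 0.541 -0.076  0.178] [ 0.482 -0.185  0.077] [ 0.602 -0.024  0.213]
scene wheel_hub 0.61 [310. 209.] 1515 [ 0.541 -0.076  0.178] [ 0.482 -0.141  0.133] [ 0.6   -0.024  0.213]
scene copper_mic 0.66 [287. 148.] 980 [ 0.669 -0.249  0.157] [ 0.652 -0.352  0.003] [ 0.738 -0.24   0.209]
scene mic_sleeve 0.47 [294. 200.] 125 [ 0.614 -0.17   0.094] [ 0.606 -0.182  0.08 ] [ 0.628 -0.165  0.108]
scene spare_tube 0.56 [226. 236.] 405 [ 0.685 -0.007  0.076] [ 0.679 -0.021  0.01 ] [ 0.698 -0.003  0.124]
scene driver_yellow 0.68 [348. 288.] 183 [ 0.43  -0.063  0.013] [ 0.422 -0.154  0.006] [ 0.437 -0.031  0.017]
top press 0.86 [306. 237.] 7896 [ 0.548 -0.12   0.029] [ 0.494 -0.3    0.013] [ 0.64  -0.03   0.179]
top push_plate 0.61 [352. 249.] 2027 [ 0.534 -0.218  0.025] [ 0.505 -0.289  0.022] [ 0.561 -0.118  0.06 ]
top handle 0.92 [287. 236.] 2145 [ 0.551 -0.08   0.175] [ 0.492 -0.137  0.017] [ 0.606 -0.024  0.206]
top wheel_hub 0.59 [287. 236.] 1924 [ 0.551 -0.08   0.175] [ 0.493 -0.137  0.169] [ 0.606 -0.024  0.207]
top copper_mic 0.95 [384. 169.] 879 [ 0.675 -0.251  0.197] [ 0.658 -0.276  0.028] [ 0.698 -0.238  0.205]
top mic_sleeve 0.57 [334. 203.] 353 [ 0.625 -0.177  0.102] [ 0.612 -0.195  0.001] [ 0.643 -0.163  0.105]
top spare_tube 0.6 [252. 168.] 140 [ 0.691 -0.01   0.082] [ 0.686 -0.019  0.023] [ 0.704 -0.002  0.123]
top driver_yellow 0.67 [307. 239.] 7992 [ 0.548 -0.119  0.029] [ 0.493 -0.3    0.013] [ 0.64  -0.029  0.179]
```

View pics/scene0.png

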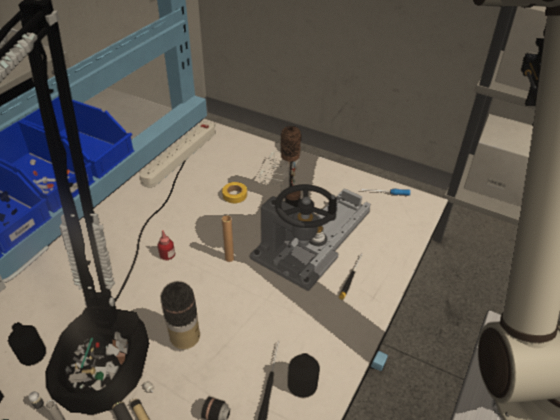

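View pics/top0.png

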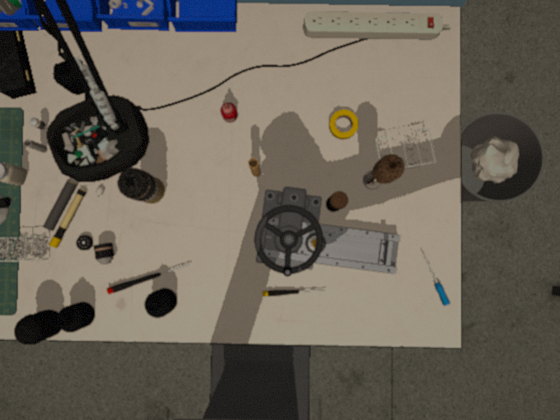

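```bash
cat > m.py <<'E'
from h import *
for n in ['scene','top']:
    c=dict(np.load(f'{n}0.npz'))
    P=cloud(c,np.ones((420,560),bool))
    print(n,'cam', np.round(-c['R'].T@c['t'],3))
    B=P[(P[:,0]>.4)&(P[:,0]<.66)&(P[:,1]>-.42)&(P[:,1]<.05)]
    w=B[(B[:,2]>.165)&(B[:,2]<.181)&(B[:,1]>-.16)]
    (cx,cy),r=cv2.minEnclosingCircle(w[:,:2].astype(np.float32));print('rim',cx,cy,r,len(w),np.percentile(w[:,2],[5,50,95]))
    h=B[(B[:,2]>.195)&(B[:,2]<.235)];print('handle',len(h),np.median(h,0),h.min(0),h.max(0))
    t=h[h[:,2]>.208];print('handletop',len(t),t.mean(0) if len(t) else 0)
    p=B[(B[:,2]>.052)&(B[:,2]<.064)&(B[:,1]<-.2)&(B[:,0]<.6)];print('plate top',len(p),np.median(p,0),p.min(0),p.max(0))
    if len(p)>5: print(cv2.minAreaRect(p[:,:2].astype(np.float32)))
    b=B[(B[:,2]>.012)&(B[:,2]<.034)&(B[:,1]<-.02)&(B[:,0]<.6)]
    print('rails',cv2.minAreaRect(b[:,:2].astype(np.float32)))
E
python3 m.py
```

```text
scene cam [0.228 0.619 0.855]
rim 0.5416991710662842 -0.08143135905265808 0.06404054164886475 1121 [0.17015719 0.17720807 0.18048092]
handle 153 [ 0.4888893  -0.08008291  0.20645372] [ 0.47937271 -0.27889269  0.19520708] [ 0.65998772 -0.0725162   0.22554953]
handletop 66 [ 0.49194846 -0.0841255   0.21638302]
plate top 108 [ 0.51965721 -0.28882088  0.05935381] [ 0.4948222  -0.29791622  0.05205797] [ 0.54680481 -0.28204901  0.06399755]
((0.5206987261772156, -0.29120180010795593), (0.014084218069911003, 0.051901012659072876), 85.23204040527344)
rails ((0.5063133835792542, -0.22076204419136047), (0.4036308825016022, 0.18149854242801666), 88.26731872558594)
top cam [ 0.547 -0.068  0.977]
rim 0.5492870807647705 -0.08108516037464142 0.0623624213039875 1862 [0.17078222 0.17506727 0.17870221]
handle 71 [ 0.49440001 -0.07846568  0.21452649] [ 0.48710037 -0.26043879  0.19505505] [ 0.65997663 -0.07167498  0.22301516]
handletop 60 [ 0.49364194 -0.07897653  0.21571213]
plate top 139 [ 0.52578034 -0.28872534  0.05886052] [ 0.49929698 -0.29767698  0.05207057] [ 0.55056599 -0.28164912  0.06268178]
((0.5253859162330627, -0.28901633620262146), (0.010721818543970585, 0.051563017070293427), 82.02237701416016)
rails ((0.5091724991798401, -0.22206655144691467), (0.4023267328739166, 0.17504766583442688), 87.83001708984375)
```

The pictures show the press at (305,235), with its column to the back. The wheel handle is on the robot's side, at (288,271) in the top view. The carrier plate is near (385,248), and the mics stand behind the slideway. The two cameras differ by about 7 mm in x, so I'll refine with the wrist camera.

{"method": "drive_tool", "body": {"rows": [[0,28,24,10,0,0,0],[0,28,24,10,0,0,0],[0,28,24,10,0,0,0],[0,28,24,10,0,0,0],[0,28,24,10,0,0,0]]}}

```text
time_s: 1.42
tcp_pos: [0.3398, -0.4713, 0.2922]
ee_rot: [[-0.948, -0.318, 0.0], [-0.318, 0.948, -0.0], [-0.0, -0.0, -1.0]]
wrist_force: [0.4, -0.4, -0.2]
gripper_width: 0.709
gripper_force: 0.0
```

{"method": "drive_tool", "body": {"rows": [[0,28,24,10,0,0,0],[0,28,24,10,0,0,0],[0,28,24,10,0,0,0],[0,28,24,10,0,0,0],[0,0,0,0,0,0,0]]}}

```text
time_s: 1.83
tcp_pos: [0.4555, -0.3736, 0.3336]
ee_rot: [[-0.946, -0.324, 0.005], [-0.324, 0.946, -0.002], [-0.004, -0.003, -1.0]]
wrist_force: [-0.0, -0.6, 1.0]
gripper_width: 0.325
gripper_force: 0.0
```

```bash
cat > w.py <<'E'
from h import *
import sys
def wrist():
    s=sense();c=capture('wrist')
    T=np.eye(4);T[:3,:3]=s['ee_rot'];T[:3,3]=s['tcp_pos']
    M=np.linalg.inv(T@np.array(c['T_tool_cam']));c['R']=M[:3,:3];c['t']=M[:3,3];return s,c
if __name__=='__main__':
    s,c=wrist();n=sys.argv[1];np.savez(n+'.npz',**c);cv2.imwrite(f'pics/{n}.png',c['frame'][:,:,::-1])
    print(s['time_s'],s['tcp_pos'],np.round(s['ee_rot'],3).tolist(),s['gripper_width'],np.round(s['joints'],1),np.round(s['wrist_force'],1))
    print(np.round(c['T_tool_cam'],3).tolist(),proj(c,[[.545,-.081,.178],[.492,-.08,.217],[.523,-.29,.06]]))
E
python3 w.py w1
```

```text
1.8333 [ 0.45553487 -0.37360356  0.33361593] [[-0.946, -0.324, 0.005], [-0.324, 0.946, -0.002], [-0.004, -0.003, -1.0]] 0.32485816876258317 [-23.6  15.6   4.2   0.  -78.3 -47.5] [-0.  -0.6  1. ]
[[-0.001, -0.963, -0.271, 0.074], [1.0, -0.001, -0.001, 0.001], [0.001, -0.271, 0.963, -0.142], [0.0, 0.0, 0.0, 1.0]] [[479.23737982 345.52105696]
 [526.65370923 330.04326253]
 [313.68336462 241.93225699]]
```

{"method": "drive_tool", "body": {"rows": [[0,7,16,0,0,0,0.113],[0,7,16,0,0,0,0.113],[0,7,16,0,0,0,0.113],[0,7,16,0,0,0,0.113],[0,7,16,0,0,0,0.113]]}}

```text
time_s: 2.3
tcp_pos: [0.4852, -0.2964, 0.3312]
ee_rot: [[-0.627, -0.779, -0.001], [-0.779, 0.627, 0.0], [0.0, 0.001, -1.0]]
wrist_force: [0.3, 1.5, 0.8]
gripper_width: 0.012
gripper_force: 0.0
```

{"method": "drive_tool", "body": {"rows": [[0,7,16,0,0,0,0.113],[0,7,16,0,0,0,0.113],[0,7,16,0,0,0,0.113],[0,7,16,0,0,0,0.113],[0,7,16,0,0,0,0.113]]}}

```text
time_s: 2.72
tcp_pos: [0.5204, -0.2165, 0.3313]
ee_rot: [[-0.113, -0.994, -0.001], [-0.994, 0.113, 0.0], [-0.0, 0.001, -1.0]]
wrist_force: [-0.6, -0.3, 0.6]
gripper_width: 0.003
gripper_force: 0.0
```

{"method": "drive_tool", "body": {"rows": [[0,0,0,0,0,0,0],[0,0,0,0,0,0,0],[0,0,0,0,0,0,0]]}}

```text
time_s: 2.97
tcp_pos: [0.5203, -0.2172, 0.3314]
ee_rot: [[-0.119, -0.993, -0.001], [-0.993, 0.119, -0.0], [0.0, 0.001, -1.0]]
wrist_force: [0.2, -0.5, -0.4]
gripper_width: 0.004
gripper_force: 0.0
```

```bash
python3 w.py w2; cat > m2.py <<'E'
from h import *
import sys
c=dict(np.load(sys.argv[1]+'.npz'))
P=cloud(c,np.ones((420,560),bool))
B=P[(P[:,0]>.4)&(P[:,0]<.66)&(P[:,1]>-.42)&(P[:,1]<.05)]
def circ(w):
    A=np.c_[2*w[:,:2],np.ones(len(w))];s=np.linalg.lstsq(A,(w[:,:2]**2).sum(1),rcond=None)[0];return s[:2],np.sqrt(s[2]+s[0]**2+s[1]**2)
w=B[(B[:,2]>.160)&(B[:,2]<.181)&(B[:,1]>-.17)]
q=cv2.minEnclosingCircle(w[:,:2].astype(np.float32));print('rim',q,len(w),np.percentile(w[:,2],[5,50,95]))
h=B[(B[:,2]>.192)&(B[:,2]<.235)&(np.hypot(B[:,0]-q[0][0],B[:,1]-q[0][1])>40e-3)&(np.hypot(B[:,0]-q[0][0],B[:,1]-q[0][1])<70e-3)]
print('handle',len(h),np.median(h,0),h.min(0),h.max(0))
t=h[h[:,2]>h[:,2].max()-.008];print('top',len(t),t.mean(0), cv2.minEnclosingCircle(t[:,:2].astype(np.float32)))
p=B[(B[:,2]>.054)&(B[:,2]<.068)&(B[:,1]<-.2)&(B[:,0]<.6)];print('plate top',len(p),p.mean(0))
if len(p)>5: print(cv2.minAreaRect(p[:,:2].astype(np.float32)))
E
python3 m2.py w2
```

```text
2.9667 [ 0.52030159 -0.21723891  0.33137516] [[-0.119, -0.993, -0.001], [-0.993, 0.119, -0.0], [0.0, 0.001, -1.0]] 0.00437497088129448 [ -6.2  13.2   0.7   0.  -77.5  -0.6] [ 0.2 -0.5 -0.4]
[[-0.001, -0.963, -0.27, 0.073], [1.0, -0.001, -0.001, 0.001], [0.001, -0.27, 0.963, -0.142], [0.0, 0.0, 0.0, 1.0]] [[265.77628257 321.62206441]
 [318.02303396 340.70465022]
 [264.3700942  125.06208656]]
rim ((0.5372016429901123, -0.07853074371814728), 0.010916884988546371) 37 [0.17676551 0.17895611 0.17989815]
  return _methods._mean(a, axis=axis, dtype=dtype,
  ret = um.true_divide(
Traceback (most recent call last):
  File "m2.py", line 11, in <module>
    print('handle',len(h),np.median(h,0),h.min(0),h.max(0))
                                         ~~~~~^^^
ValueError: zero-size array to reduction operation minimum which has no identity
```

View pics/w2.png

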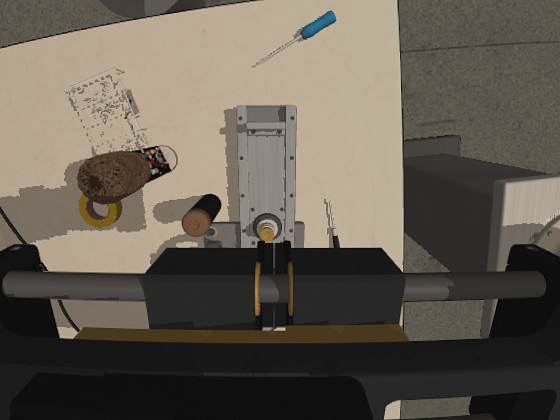

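{"method": "drive_tool", "body": {"rows": [[0,-1,-31,-20,0,0,0],[0,-1,-31,-20,0,0,0],[0,-1,-31,-20,0,0,0],[0,-1,-30,-20,0,0,0],[0,0,0,-36,0,0,0]]}}

```text
time_s: 3.43
tcp_pos: [0.5174, -0.3457, 0.2173]
ee_rot: [[-0.123, -0.992, 0.006], [-0.992, 0.123, -0.005], [0.004, -0.007, -1.0]]
wrist_force: [1.6, 0.5, 0.6]
gripper_width: 0.003
gripper_force: 0.0
```

{"method": "drive_tool", "body": {"rows": [[0,0,0,-36,0,0,0],[0,0,0,-36,0,0,0],[0,0,0,-36,0,0,0],[0,0,0,-30,0,0,0],[0,0,0,0,0,0,0]]}}

```text
time_s: 3.85
tcp_pos: [0.5117, -0.3385, 0.0706]
ee_rot: [[-0.121, -0.993, -0.013], [-0.993, 0.121, 0.006], [-0.004, 0.014, -1.0]]
wrist_force: [-1.2, 0.4, -0.7]
gripper_width: 0.008
gripper_force: 0.0
```

{"method": "drive_tool", "body": {"rows": [[0,0,0,0,0,0,0],[0,0,0,0,0,0,0]]}}

```text
time_s: 4.02
tcp_pos: [0.518, -0.3408, 0.0795]
ee_rot: [[-0.117, -0.993, 0.003], [-0.993, 0.117, -0.002], [0.002, -0.003, -1.0]]
wrist_force: [0.6, -0.7, 0.6]
gripper_width: 0.004
gripper_force: 0.0
```

{"method": "drive_tool", "body": {"rows": [[0,0,0,-12,0,0,0],[0,0,0,-11,0,0,0],[0,1.5,12,0,0,0,0],[0,1.5,12,0,0,0,0],[0,0,0,0,0,0,0]]}}

```text
time_s: 4.43
tcp_pos: [0.5207, -0.3136, 0.0557]
ee_rot: [[-0.115, -0.993, 0.001], [-0.993, 0.115, -0.0], [0.0, -0.001, -1.0]]
wrist_force: [-0.8, -0.2, 0.6]
gripper_width: 0.002
gripper_force: 0.0
```

{"method": "drive_tool", "body": {"rows": [[0,1,8,0,0,0,0],[0,1,8,0,0,0,0],[0,1,8,0,0,0,0],[0,1,8,0,0,0,0],[0,1,8,0,0,0,0]]}}

```text
time_s: 4.85
tcp_pos: [0.5254, -0.2749, 0.0551]
ee_rot: [[-0.116, -0.993, 0.001], [-0.993, 0.116, -0.001], [0.0, -0.001, -1.0]]
wrist_force: [-0.3, -1.9, 0.9]
gripper_width: 0.001
gripper_force: 1.2
```

{"method": "drive_tool", "body": {"rows": [[0,1,8,0,0,0,0],[0,1,8,0,0,0,0],[0,0.7,6,0,0,0,0],[0,0.5,4,0,0,0,0],[0,0,0,0,0,0,0]]}}

```text
time_s: 5.27
tcp_pos: [0.5278, -0.2482, 0.0542]
ee_rot: [[-0.116, -0.993, -0.001], [-0.993, 0.116, 0.001], [-0.001, 0.001, -1.0]]
wrist_force: [-0.4, 0.3, 0.6]
gripper_width: 0.003
gripper_force: 0.0
```

{"method": "drive_tool", "body": {"rows": [[0,0.2,2,0,0,0,0],[0,0.2,2,0,0,0,0]]}}

```text
time_s: 5.43
tcp_pos: [0.5279, -0.2466, 0.0542]
ee_rot: [[-0.116, -0.993, -0.002], [-0.993, 0.116, -0.002], [0.002, 0.001, -1.0]]
wrist_force: [-1.9, -14.8, -4.3]
gripper_width: 0.006
gripper_force: 7.5
```

{"method": "drive_tool", "body": {"rows": [[0,0.1,1,0,0,0,0],[0,0.1,1,0,0,0,0]]}}

```text
time_s: 5.6
tcp_pos: [0.5279, -0.2465, 0.0542]
ee_rot: [[-0.117, -0.993, -0.002], [-0.993, 0.117, -0.003], [0.004, 0.001, -1.0]]
wrist_force: [-1.4, -19.2, -4.2]
gripper_width: 0.007
gripper_force: 9.5
```

{"method": "drive_tool", "body": {"rows": [[0,0.1,1,0,0,0,0],[0,0.1,1,0,0,0,0]]}}

```text
time_s: 5.77
tcp_pos: [0.5279, -0.2464, 0.0542]
ee_rot: [[-0.117, -0.993, -0.002], [-0.993, 0.117, -0.005], [0.006, 0.001, -1.0]]
wrist_force: [-2.1, -26.4, -6.3]
gripper_width: 0.004
gripper_force: 13.5
```

{"method": "drive_tool", "body": {"rows": [[0,-1,-10,0,0,0,0],[0,-1,-12,0,0,0,0],[0,0,0,35,0,0,0],[0,0,0,38,0,0,0],[0,0,0,40,0,0,0]]}}

```text
time_s: 6.18
tcp_pos: [0.5258, -0.2636, 0.1674]
ee_rot: [[-0.118, -0.993, -0.004], [-0.993, 0.118, 0.002], [-0.001, 0.004, -1.0]]
wrist_force: [0.8, -0.5, 0.1]
gripper_width: 0.003
gripper_force: 0.0
```

{"method": "drive_tool", "body": {"rows": [[0,0,0,40,0,0,0],[0,0,0,40,0,0,0],[0,0,0,20,0,0,0],[0,0,0,0,0,0,0]]}}

```text
time_s: 6.52
tcp_pos: [0.5292, -0.2645, 0.2742]
ee_rot: [[-0.116, -0.993, 0.012], [-0.993, 0.116, -0.003], [0.002, -0.012, -1.0]]
wrist_force: [0.0, 0.3, 0.9]
gripper_width: 0.003
gripper_force: 0.0
```

```bash
cat > plan.py <<'E'
from h import *
H=np.array([.5465,-.082]);th0=np.radians(176.9);R=.056
U=np.array([[-.117,-.993],[-.993,.117]]);hx=np.array([.0095,.015])
def off(t):
    d=U@t
    f=lambda r:np.hypot(*np.maximum(np.abs(r*d)-hx,0))-.008
    from scipy.optimize import brentq
    return brentq(f,.009,.04)
def tool(adeg):
    th=th0-np.radians(adeg);t=np.array([np.sin(th),-np.cos(th)])
    return H+R*np.array([np.cos(th),np.sin(th)])-off(t)*t
if __name__=='__main__':
    A=np.arange(0,361,9);X=np.array([tool(a) for a in A])*1000
    for i in range(0,40,5): print(A[i+5],X[i+5].round(1),np.diff(X[i:i+6],axis=0).round(1).tolist())
    print(X[0])
E
python3 plan.py; python3 -c "
from h import *
c=capture('top');cv2.imwrite('pics/top1.png',c['frame'][60:340,180:460,::-1]);np.savez('top1.npz',**c);s=sense();print(s['tcp_pos'])
P=cloud(c,np.ones((420,560),bool));p=P[(P[:,2]>.052)&(P[:,2]<.066)&(abs(P[:,1]+.23)<.05)&(abs(P[:,0]-.53)<.06)];print(len(p),p.mean(0))"
```

```text
45 [491.8 -55.9] [[-1.6, 9.0], [-0.3, 8.8], [0.7, 8.3], [1.5, 7.6], [1.8, 6.9]]
90 [526.5 -24.8] [[3.1, 7.2], [5.4, 7.5], [7.9, 7.0], [9.1, 5.5], [9.2, 3.9]]
135 [571.5 -26. ] [[9.1, 2.4], [8.9, 1.2], [8.4, 0.2], [8.9, -1.3], [9.6, -3.7]]
180 [603.4 -67.5] [[9.7, -6.5], [8.3, -8.2], [6.3, -8.7], [4.6, -9.0], [3.0, -9.1]]
225 [ 601.2 -108.1] [[1.6, -9.0], [0.3, -8.8], [-0.7, -8.3], [-1.5, -7.6], [-1.8, -6.9]]
270 [ 566.5 -139.2] [[-3.1, -7.2], [-5.4, -7.5], [-7.9, -7.0], [-9.1, -5.5], [-9.2, -3.9]]
315 [ 521.5 -138. ] [[-9.1, -2.4], [-8.9, -1.2], [-8.4, -0.2], [-8.9, 1.3], [-9.6, 3.7]]
360 [489.6 -96.5] [[-9.7, 6.5], [-8.3, 8.2], [-6.3, 8.7], [-4.6, 9.0], [-3.0, 9.1]]
[489.63355107 -96.48320555]
[ 0.52793725 -0.26374192  0.27070315]
0 [nan nan nan]<string>:4: RuntimeWarning: Mean of empty slice.
  ret = um.true_divide(
```

{"method": "drive_tool", "body": {"rows": [[0,-10,30,0,0,0,0],[0,-10,35,0,0,0,0],[0,-10,35,0,0,0,0],[0,-9,32,0,0,0,0],[0,0,20,0,0,0,0]]}}

```text
time_s: 6.98
tcp_pos: [0.4852, -0.1093, 0.2659]
ee_rot: [[-0.116, -0.993, -0.004], [-0.993, 0.116, 0.001], [-0.001, 0.004, -1.0]]
wrist_force: [0.1, 0.1, -0.1]
gripper_width: 0.008
gripper_force: 0.0
```

{"method": "drive_tool", "body": {"rows": [[0,0,0,-20,0,0,0],[0,0,0,-20,0,0,0],[0,0,0,0,0,0,0],[0,0,0,0,0,0,0]]}}

```text
time_s: 7.32
tcp_pos: [0.4867, -0.1115, 0.2258]
ee_rot: [[-0.117, -0.993, -0.005], [-0.993, 0.117, -0.0], [0.001, 0.005, -1.0]]
wrist_force: [-0.4, 0.4, 0.6]
gripper_width: 0.002
gripper_force: 0.0
```

```bash
python3 - <<'E'
from h import *
for n in ['top','scene']:
    c=capture(n);cv2.imwrite(f'pics/{n}2.png',cv2.resize(c['frame'][130:310,200:440,::-1],None,fx=3,fy=3,interpolation=cv2.INTER_CUBIC))
    P=cloud(c,np.ones((420,560),bool))
    p=P[(P[:,2]>.05)&(P[:,2]<.066)&(abs(P[:,1]+.23)<.03)&(abs(P[:,0]-.53)<.04)]
    if len(p):print(n,len(p),p.mean(0))
s=sense();print(s['tcp_pos'])
E
```

```text
top 141 [ 0.53253095 -0.22928583  0.05865722]
scene 80 [ 0.51488677 -0.22821202  0.05895137]
[ 0.48824498 -0.11179104  0.22783956]
```

View pics/scene2.png

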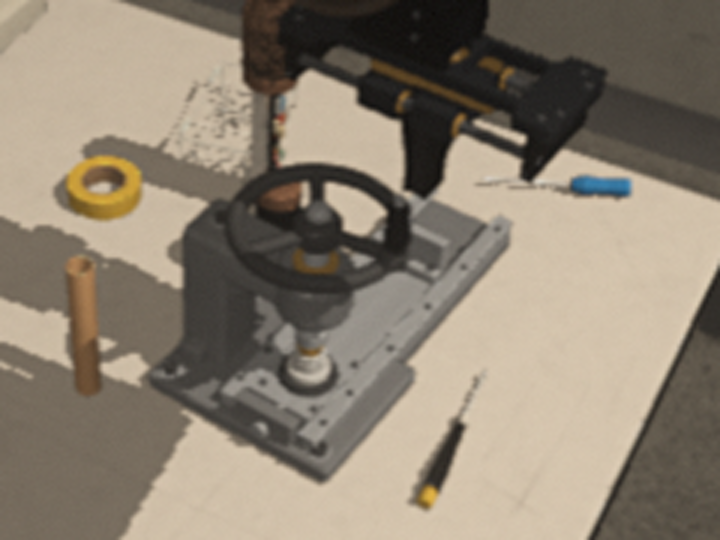

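{"method": "drive_tool", "body": {"rows": [[0,0,0,-8,0,0,0],[0,0,0,-7,0,0,0],[0,0,0,0,0,0,0],[0,0.5,6,0,0,0,0],[0,0.5,6,0,0,0,0]]}}

```text
time_s: 7.83
tcp_pos: [0.489, -0.0994, 0.2126]
ee_rot: [[-0.118, -0.993, 0.0], [-0.993, 0.118, -0.0], [0.0, -0.0, -1.0]]
wrist_force: [-0.5, -0.3, 0.5]
gripper_width: 0.004
gripper_force: 0.0
```

{"method": "drive_tool", "body": {"rows": [[0,0.5,3,0,0,0,0],[0,-1.6,9,0,0,0,0],[0,-0.3,8.8,0,0,0,0],[0,0.7,8.3,0,0,0,0],[0,1.5,7.6,0,0,0,0]]}}

```text
time_s: 8.25
tcp_pos: [0.489, -0.062, 0.2124]
ee_rot: [[-0.116, -0.993, -0.001], [-0.993, 0.116, -0.0], [0.0, 0.001, -1.0]]
wrist_force: [-1.5, -2.7, -1.2]
gripper_width: 0.007
gripper_force: 1.2
```

{"method": "drive_tool", "body": {"rows": [[0,1.8,6.9,0,0,0,0],[0,3.1,7.2,0,0,0,0],[0,5.4,7.5,0,0,0,0],[0,7.9,7,0,0,0,0],[0,9.1,5.5,0,0,0,0]]}}

```text
time_s: 8.67
tcp_pos: [0.517, -0.0276, 0.2121]
ee_rot: [[-0.116, -0.993, -0.002], [-0.993, 0.116, 0.0], [-0.0, 0.002, -1.0]]
wrist_force: [-2.5, 0.4, -2.0]
gripper_width: 0.006
gripper_force: 1.3
```

{"method": "drive_tool", "body": {"rows": [[0,9.2,3.9,0,0,0,0],[0,9.1,2.4,0,0,0,0],[0,8.9,1.2,0,0,0,0],[0,8.4,0.2,0,0,0,0],[0,0,0,0,0,0,0]]}}

```text
time_s: 9.08
tcp_pos: [0.5555, -0.021, 0.2127]
ee_rot: [[-0.117, -0.993, 0.003], [-0.993, 0.117, -0.0], [-0.0, -0.003, -1.0]]
wrist_force: [0.4, 0.2, 1.4]
gripper_width: 0.005
gripper_force: 0.0
```

```bash
python3 - <<'E'
from h import *
from plan import tool,H
print(tool(117))
c=capture('scene');cv2.imwrite('pics/scene3.png',cv2.resize(c['frame'][130:310,200:440,::-1],None,fx=3,fy=3,interpolation=cv2.INTER_CUBIC))
E
```

```text
[ 0.55291464 -0.02098988]
```

View pics/scene3.png

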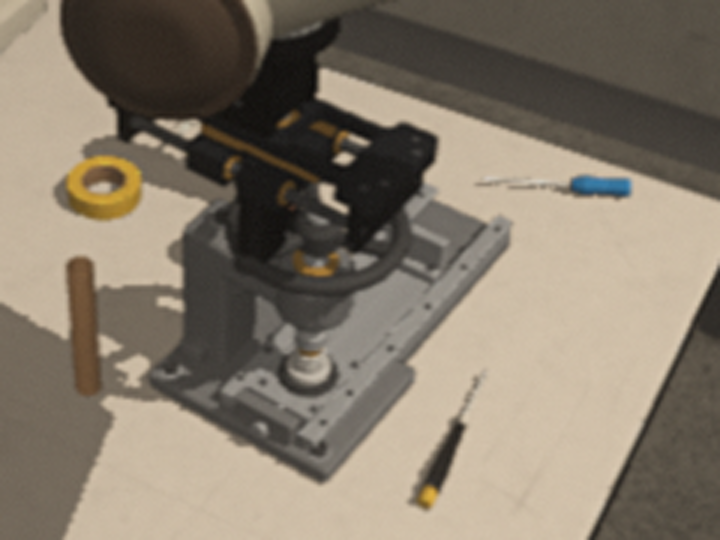

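The finger sits at about (260,235) with the handle hidden behind it. The wheel is turning and the bush is under the ram.

{"method": "drive_tool", "body": {"rows": [[0,7,-1.3,0,0,0,0],[0,9,-3.7,0,0,0,0],[0,9.5,-6.5,0,0,0,0],[0,8.3,-8.2,0,0,0,0],[0,6.3,-8.7,0,0,0,0]]}}

```text
time_s: 9.55
tcp_pos: [0.5946, -0.0497, 0.2125]
ee_rot: [[-0.116, -0.993, 0.003], [-0.993, 0.116, 0.001], [-0.001, -0.002, -1.0]]
wrist_force: [-0.7, 2.7, -1.2]
gripper_width: 0.005
gripper_force: 1.4
```

{"method": "drive_tool", "body": {"rows": [[0,4.6,-9,0,0,0,0],[0,3,-9.1,0,0,0,0],[0,1.6,-9,0,0,0,0],[0,0.3,-8.8,0,0,0,0],[0,-0.7,-8.3,0,0,0,0]]}}

```text
time_s: 9.97
tcp_pos: [0.6011, -0.0945, 0.2123]
ee_rot: [[-0.117, -0.993, -0.001], [-0.993, 0.117, 0.0], [-0.0, 0.001, -1.0]]
wrist_force: [0.3, 3.0, -2.2]
gripper_width: 0.007
gripper_force: 1.6
```

```bash
python3 - <<'E'
from h import *
from plan import tool,H
print(tool(207),sense()['tcp_pos'])
c=capture('top');cv2.imwrite('pics/top3.png',cv2.resize(c['frame'][130:310,200:440,::-1],None,fx=3,fy=3,interpolation=cv2.INTER_CUBIC))
c=capture('scene');cv2.imwrite('pics/scene4.png',cv2.resize(c['frame'][130:310,200:440,::-1],None,fx=3,fy=3,interpolation=cv2.INTER_CUBIC))
E
```

```text
[ 0.60451124 -0.09358797] [ 0.60105544 -0.09445598  0.21226638]
```

View pics/scene4.png

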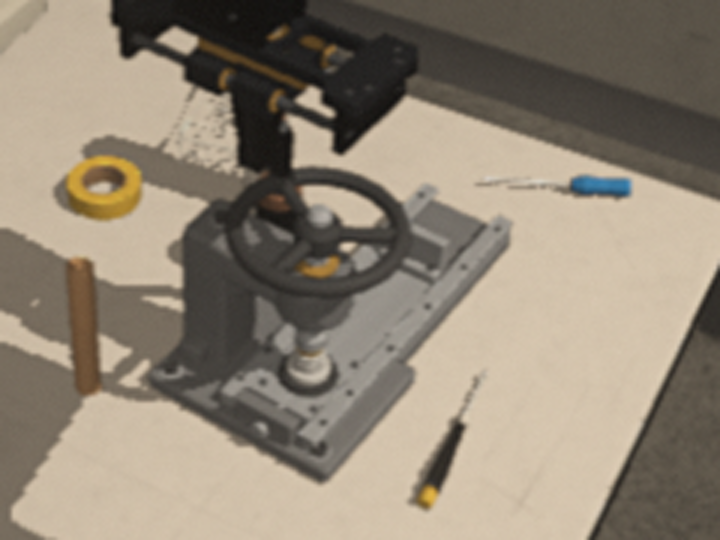

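The wheel is about 205° round, with the finger at about (262,140) still in contact and pushing with 3 N.

{"method": "drive_tool", "body": {"rows": [[0,0,-7.6,0,0,0,0],[0,-0.8,-6.9,0,0,0,0],[0,-2.5,-7.2,0,0,0,0],[0,-5.2,-7.5,0,0,0,0],[0,-7.9,-7,0,0,0,0]]}}

```text
time_s: 10.48
tcp_pos: [0.5858, -0.1309, 0.2129]
ee_rot: [[-0.116, -0.993, 0.003], [-0.993, 0.116, -0.001], [0.001, -0.003, -1.0]]
wrist_force: [3.3, -0.1, -0.9]
gripper_width: 0.005
gripper_force: 1.5
```

{"method": "drive_tool", "body": {"rows": [[0,-9.1,-5.5,0,0,0,0],[0,-9.2,-3.9,0,0,0,0],[0,-9.1,-2.4,0,0,0,0],[0,-8.9,-1.2,0,0,0,0],[0,0,0,0,0,0,0]]}}

```text
time_s: 10.9
tcp_pos: [0.5458, -0.143, 0.2127]
ee_rot: [[-0.117, -0.993, -0.003], [-0.993, 0.117, 0.0], [0.0, 0.003, -1.0]]
wrist_force: [-0.9, -0.5, 0.4]
gripper_width: 0.008
gripper_force: 0.0
```

```bash
python3 - <<'E'
from h import *
from plan import tool,H
print(tool(288),sense()['tcp_pos'])
c=capture('scene');cv2.imwrite('pics/scene5.png',cv2.resize(c['frame'][130:310,200:440,::-1],None,fx=3,fy=3,interpolation=cv2.INTER_CUBIC))
E
```

```text
[ 0.54849505 -0.14279425] [ 0.54579697 -0.1430374   0.21268837]
```

View pics/scene5.png

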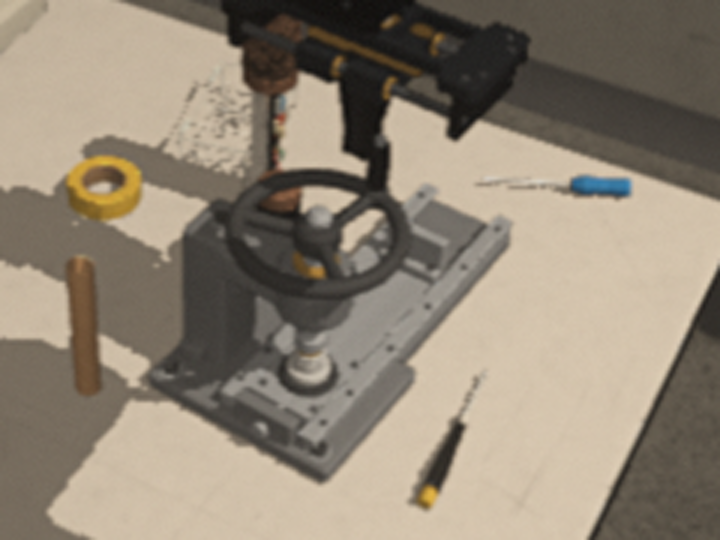

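The handle shows at (380,165), just ahead of the finger at (365,150).

{"method": "drive_tool", "body": {"rows": [[0,-6,-0.2,0,0,0,0],[0,-8.9,1.3,0,0,0,0],[0,-9.6,3.7,0,0,0,0],[0,-9.7,6.5,0,0,0,0],[0,-8.3,8.2,0,0,0,0]]}}

```text
time_s: 11.37
tcp_pos: [0.5048, -0.1233, 0.2124]
ee_rot: [[-0.117, -0.993, -0.001], [-0.993, 0.117, -0.001], [0.001, 0.001, -1.0]]
wrist_force: [1.7, -2.5, -2.1]
gripper_width: 0.008
gripper_force: 1.3
```

{"method": "drive_tool", "body": {"rows": [[0,-6.3,8.7,0,0,0,0],[0,-2,4,0,0,0,0],[0,0,0,0,0,0,0],[0,0,0,0,0,0,0]]}}

```text
time_s: 11.7
tcp_pos: [0.4979, -0.1099, 0.2128]
ee_rot: [[-0.116, -0.993, 0.0], [-0.993, 0.116, 0.0], [-0.0, -0.0, -1.0]]
wrist_force: [0.2, 0.4, 0.0]
gripper_width: 0.004
gripper_force: 0.0
```

```bash
cat > ang.py <<'E'
from h import *
print(sense()['tcp_pos'])
H=np.array([.5465,-.082])
def run(c,n,dz):
    P=cloud(c,np.ones((420,560),bool));d=np.hypot(*(P[:,:2]-H).T)
    for lo,hi in [(.186,.226),(.206,.226)]:
        p=P[(P[:,2]>lo-dz)&(P[:,2]<hi-dz)&(d<.075)&(d>.035)&(P[:,0]<.52)&(P[:,1]>-.097)]
        if len(p):print(n,len(p),np.round(p.mean(0),4),p.min(0).round(4),p.max(0).round(4))
for n in ['top','scene']:
    run(dict(np.load(n+'0.npz')),n+' start',0)
    c=capture(n);run(c,n+' now',.006);np.savez(n+'now.npz',**c)
    cv2.imwrite(f'pics/{n}now.png',cv2.resize(c['frame'][150:310,220:400,::-1],None,fx=3,fy=3))
E
python3 ang.py;python3 -c "
from plan import *
print(tool(342),tool(347))"
```

```text
[ 0.49792303 -0.10994657  0.21276848]
top start 72 [ 0.4943 -0.0789  0.2132] [ 0.4871 -0.0858  0.1875] [ 0.5011 -0.0717  0.223 ]
top start 65 [ 0.4939 -0.079   0.2151] [ 0.4871 -0.0855  0.2068] [ 0.5007 -0.0717  0.223 ]
scene start 133 [ 0.4863 -0.0778  0.2066] [ 0.4794 -0.086   0.1861] [ 0.4955 -0.0722  0.2255]
scene start 73 [ 0.4866 -0.0784  0.2154] [ 0.4799 -0.086   0.2063] [ 0.4943 -0.0725  0.2255]
scene now 131 [ 0.4866 -0.0874  0.2008] [ 0.4801 -0.0961  0.181 ] [ 0.4953 -0.0823  0.2196]
scene now 69 [ 0.4867 -0.0882  0.2101] [ 0.4801 -0.0961  0.2001] [ 0.4944 -0.0823  0.2196]
[ 0.49722392 -0.11459319] [ 0.49447422 -0.1096214 ]
```

{"method": "drive_tool", "body": {"rows": [[0,-2,4,0,0,0,0],[0,-1,4,0,0,0,0],[0,-1,2,0,0,0,0],[0,0,0,0,0,0,0],[0,0,0,0,0,0,0]]}}

```text
time_s: 12.22
tcp_pos: [0.4938, -0.1003, 0.2125]
ee_rot: [[-0.117, -0.993, -0.0], [-0.993, 0.117, 0.0], [-0.0, 0.0, -1.0]]
wrist_force: [-0.6, -1.3, -1.2]
gripper_width: 0.004
gripper_force: 0.3
```

```bash
python3 ang.py | grep -v 'top'
```

```text
[ 0.49384859 -0.10034967  0.21245911]
scene start 133 [ 0.4863 -0.0778  0.2066] [ 0.4794 -0.086   0.1861] [ 0.4955 -0.0722  0.2255]
scene start 73 [ 0.4866 -0.0784  0.2154] [ 0.4799 -0.086   0.2063] [ 0.4943 -0.0725  0.2255]
scene now 187 [ 0.488  -0.083   0.2043] [ 0.4793 -0.0968  0.1801] [ 0.502  -0.0734  0.22  ]
scene now 126 [ 0.4888 -0.0853  0.211 ] [ 0.4796 -0.0968  0.2001] [ 0.502  -0.0734  0.22  ]
```

{"method": "drive_tool", "body": {"rows": [[0,0,-15,0,0,0,0],[0,0,-20,0,0,0,0],[0,0,-20,30,0,0,0],[0,0,-25,30,0,0,0],[0,-15,-35,0,0,0,0]]}}

```text
time_s: 12.73
tcp_pos: [0.4837, -0.2169, 0.2787]
ee_rot: [[-0.113, -0.994, 0.012], [-0.994, 0.113, -0.004], [0.003, -0.013, -1.0]]
wrist_force: [1.7, -0.7, 0.2]
gripper_width: 0.003
gripper_force: 0.0
```

{"method": "drive_tool", "body": {"rows": [[0,-15,-35,0,0,0,0],[0,-15,-35,0,0,0,0],[0,-10,-15,0,0,0,0],[0,0,0,0,0,0,0],[0,0,0,0,0,0,0]]}}

```text
time_s: 13.15
tcp_pos: [0.4386, -0.3012, 0.2724]
ee_rot: [[-0.119, -0.993, 0.0], [-0.993, 0.119, 0.0], [-0.0, -0.0, -1.0]]
wrist_force: [0.6, 0.7, 0.1]
gripper_width: 0.003
gripper_force: 0.0
```

```bash
python3 ang.py; python3 - <<'E'
from h import *
# handle/wheel image comparison: start view vs now
for n in ['top','scene']:
    a=dict(np.load(n+'0.npz'));b=dict(np.load(n+'now.npz'))
    for c,dz in((a,0),(b,.006)):
        P=cloud(c,np.ones((420,560),bool))
        g=P[(P[:,2]>.05)&(P[:,2]<.066)&(abs(P[:,1]+.23)<.03)&(abs(P[:,0]-.53)<.04)]
        w=P[(P[:,2]>.165-dz)&(P[:,2]<.182-dz)&(np.hypot(P[:,0]-.5465,P[:,1]+.082)<.075)]
        print(n,len(g),g.mean(0) if len(g) else '',np.median(w[:,2]))
E
```

```text
[ 0.43860472 -0.30122446  0.27237597]
top start 72 [ 0.4943 -0.0789  0.2132] [ 0.4871 -0.0858  0.1875] [ 0.5011 -0.0717  0.223 ]
top start 65 [ 0.4939 -0.079   0.2151] [ 0.4871 -0.0855  0.2068] [ 0.5007 -0.0717  0.223 ]
top now 71 [ 0.4943 -0.08    0.2075] [ 0.4867 -0.0873  0.1828] [ 0.5011 -0.0734  0.2155]
top now 66 [ 0.4938 -0.0802  0.209 ] [ 0.4867 -0.0873  0.2003] [ 0.5004 -0.0734  0.2155]
scene start 133 [ 0.4863 -0.0778  0.2066] [ 0.4794 -0.086   0.1861] [ 0.4955 -0.0722  0.2255]
scene start 73 [ 0.4866 -0.0784  0.2154] [ 0.4799 -0.086   0.2063] [ 0.4943 -0.0725  0.2255]
scene now 129 [ 0.4863 -0.0785  0.2011] [ 0.4797 -0.089   0.1809] [ 0.4954 -0.0728  0.2185]
scene now 72 [ 0.4866 -0.0792  0.2096] [ 0.48   -0.089   0.2004] [ 0.4954 -0.0736  0.2185]
top 0  0.17509103149949212
top 111 [ 0.53838612 -0.22993725  0.05885148] 0.16909733029189963
scene 0  0.1774302438984538
scene 81 [ 0.51577966 -0.22878388  0.05915347] 0.17145665436675805
```

View pics/scenenow.png

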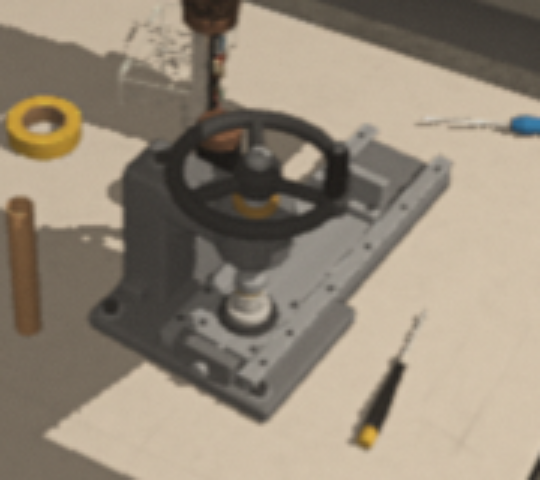

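The handle is back where it began, at about (338,170), within about 1 mm. The wheel has sunk 6.0 mm, the carrier is home and the arm is clear.

```bash
python3 -c "
from station import *
print(finish_job())"
```

```text
the job is handed in; nothing more can be done
None
```

The carrier is home against its stop and the wheel has gone one full clockwise turn: the handle is back within about 1 mm (1°) and the wheel sank 6.0 mm, though bush depth wasn't measured; the arm came away clear and the job is handed in, result not shown.

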